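# Pin the folding drawbar of the quad sprayer

### The job

Swing the folding nose of the red sprayer drawbar back into line and lock it: take the yellow-handled pin from its parking pipe and thread it down through the top plate, the nose's knuckle and the bottom plate, until its handle sits fully home on the boss. The knuckle's hole is hidden and cannot be lined up by eye, so ease the nose about and feel for it, never ramming the bar, and leave the mug, lunchbox, nozzle and snips where they are.

Things in the scene. Friction and masses are not known exactly. Their poses are not given: they have to be found in the camera images.
- drawbar: Fixed rear half of the drawbar: red 40 mm square tube on two chocks, its axis along this body's +y at x = +35 mm, from y = 42 to 482 mm, 30 to 70 mm above the bench. At its end two level dark hinge plates, x = -24 to 94, y = -28 to 68 mm, 20 to 30 and 70 to 80 mm above the bench. Origin on the bench straight below the lock hole; z up.
- lock_hole (a point): Centre of the mouth of the upright lock hole, 90 mm above the bench, on a round boss 34 mm across. Hole 17 mm across through boss and top plate (90 down to 70 mm), through the nose's knuckle (68 to 32 mm) once that is lined up, and the bottom plate (30 to 20 mm). Below 20 mm it is free.
- slot_middle (a point): Middle of the slot for the nose's pivot in the top plate, 70 mm along the drawbar's +x from the lock hole, 80 mm above the bench. The pivot bolt is clamped tight up to 6 mm to either side of this point along the drawbar's y, unmeasured; so the knuckle's hole meets the lock hole at an unknown joint nose angle between -0.09 and +0.09. Its nut stands up to 92 mm above the bench.
- nose (a joint): Angle of the folding nose about its upright pivot: 0 parallel with the drawbar, positive folded open, free end swung to the drawbar's +x side. Range -0.15 to 0.9 rad, starts at 0.4 to 0.7, stays where left, rubs with 0.5 N m. A pin standing in the top plate on the solid top of the knuckle drops in as the hole comes under it and then blocks the swing both ways.
- nose_pivot_foot (a point): Point on the bench below point slot_middle, fixed, from which the nose is measured, given at joint angle 0 in the drawbar's axes: red tube x = -55 to -15, y = -140 to -42 mm, 30 to 70 mm above the bench; then a tow eye 60 mm across, centre x = -35, y = -186. Knuckle 44 x 48 mm, 32 to 68 mm above the bench, 17 mm hole at its centre x = -70, y = 0. All turn about the pivot.
- pin_grip (a point): Middle of the pin's yellow round handle, 28 mm across and 45 mm high, flat top and underside; z points up along the pin. Below it a steel shank 15 mm across, 78 mm long. About 180 g. At the start it stands in the parking pipe, its handle on the pipe's rim.
- pin_tip (a point): Foot of the pin's shank, 100.5 mm below point pin_grip. Its end is bevelled from 15 to 12 mm across over 4 mm. Fully home in the lock hole, the handle rests on the boss and this point is 78 mm below point lock_hole. If the nose leans on the shank, the pin tilts and its foot can catch on the bottom plate (58 to 62 mm down): ease the nose back and press the handle with about 10 N.
- park_hole (a point): Centre of the mouth of the upright parking pipe on the near side of the drawbar, 90 mm above the bench; pipe 34 mm outside, 18 mm inside, 40 mm long, open below; 130 mm along the drawbar's +y from the lock hole. The pin must be lifted 80 mm to leave it.
- mug_middle (a point): Bystander: grey enamel mug 82 mm across and 82 mm high with a handle, standing; half-way up.
- lunchbox_middle (a point): Bystander: closed aluminium lunchbox 120 x 190 x 66 mm; half-way up.
- nozzle_middle (a point): Bystander: green plastic sprayer nozzle, 105 mm long, lying, 38 mm high; its middle.
- snips_middle (a point): Bystander: steel tin snips, 230 mm long, lying flat, 18 mm high; its middle.
Things that resemble listed ones, but are neither listed nor needed, are in the scene too. There is more than one size of the part that bears pin_grip; the job needs the largest.

How it is judged:
On the way:
1. the nose has been swung back nearly into line (within 0.2 rad) (value of joint nose below 0.2 rad), for 0.2 s.
At the end, for the whole second after the job is handed in: The pin stands upright in the lock hole, through both plates and the nose's knuckle, with its handle home on the boss (tip at least 75.5 mm below the mouth, within 4 mm of its axis), the nose in line (within 0.13 rad), everything released (z of pin_tip in the frame of lock_hole below -0.0755 m and horizontal distance between pin_tip and lock_hole below 0.004 m and horizontal distance between pin_grip and lock_hole below 0.005 m and angle between pin_grip's own z axis and vertical below 0.06 rad and value of joint nose between -0.13 and 0.13 rad); the robot touches nothing.
It fails at once if the drawbar is rammed (more than 60 N) (contact force between any of the fingers, the arm and drawbar above 60 N).
It fails at once if a bystander is shifted by more than 30 mm (distance of any of mug_middle, lunchbox_middle, nozzle_middle, snips_middle from where it was at the start of the episode above 0.03 m).
It also fails if it takes over 72 s, if anything falls off the work surface, if the arm or the gripper's body presses on something with over 40 N, if the wrist force passes 120 N, or if a joint passes its speed limit or range.

### The arm

A 6-joint arm with a two-finger parallel gripper is mounted at the origin on the work surface. World frame = base frame: x ahead of the robot, y to its left, z up, the work surface at z = 0. Lengths are in m, angles in rad, forces in N, time in s.
With the tool pointing down it reaches from about 0.275 to 0.725 m from the base axis. Payload 15.9 kg.
Tool frame: the origin (TCP) lies midway between the tips of the shut fingers; the grasp point (between the pads) lies 19 mm behind it; z points along the fingers, y is the line along which they close (so a half turn about z gives the same grasp; the last joint's range is limited). The gripper opens to 85 mm and grips with 20 to 120 N. Pads are 22 mm wide; open, the fingers measure 114 mm over their backs; the gripper's body (76 mm by 85 mm) begins 54 mm behind the grasp point. The pads swing forward as they close: fully open they stand 13 mm farther back than shut.
Start: joints at [1.24, 0.213, -0.034, 1.323, 0, 1.571], TCP at [0.162, 0.473, 0.231] pointing down, gripper open.
Joint ranges: [-2.98, 2.98], [-0.74, 1.72], [-1.14, 1.35], [-2.1, 2.04], [-1.57, 1.44], [-3.14, 3.14]. Speed limits (rad/s): [1.89, 1.89, 2.39, 2.57, 3.14, 3.14].

### API

Orientations are given as a 3x3 rotation matrix whose columns are the frame's x, y, z axes.
In Python, from station import bot, imaging, sign_off gives the robot as it stands.
- The arm moves only by the tool arm_command, never from a script. Its argument "rows" is a list of rows, each an object of numbers: "dx", "dy", "dz": the shift along the tool's x, y, z scaled (see below); "ax", "ay", "az": the turn, a rotation vector about the tool's x, y, z scaled (see below); "hand": the gripper's target within -1 to 1 (shut at 1, half-way at 0, fully open at -1). A call has 1 to 8 rows; each row shifts and turns the commanded pose from where the row before left it, along the tool's axes as they then stand; what a row does not reach is not made up. The controller multiplies each number of a shift by 0.5 m and each number of a turn by 180 degrees. A row lasts 1/10 s, in which the tool goes at most 50 mm and 8.59 degrees, less where a joint would pass 70% of its speed; a pose out of reach is approached as far as the arm can. A call with a number of a shift or a turn outside -1 to 1 is refused whole. A call with a gripper value outside its range is refused whole. The fingers move at their own pace and stop on an object; the grip force is fixed at half the most. Time passes only in rows, so rows that do not move let the fingers close. It gives the time, the measured TCP pose, the force, the opening and the grip force at its end, in the units of the state.
- bot.read_state(): the state, without advancing time (a new reading comes with each control period).
- imaging.grab_frame(name): name is "side" or "top" or "wrist"; returns the picture (420x560x3 uint8, blue, green, red); there is no depth.
- imaging.camera_info(name): a dict with "fx", "fy", "cx", "cy" (pixels), "R" (3x3) and "t" (3): a world point X has camera coordinates R X + t; the wrist camera has in their place "T_tool_cam" (4x4, takes a point from camera to tool coordinates, whose origin is the TCP and whose axes are the flange's). Camera axes: x right, y down, z forward; pixel columns grow to the right and rows downward; lengths in m; the calibration is good to about 2 mm. A picture is of the moment at which its call begins: read the wrist's pose just before it. camera_info takes no time and is no camera call.
- sign_off(): hands the job in; it is judged then, once.
The state is a dict: "time_s": time; "joint_pos": joint angles; "joint_vel": joint speeds; "joint_torque": joint torques, N m; "tool_pos": TCP position; "orientation": TCP orientation; "force": force on the tool from outside, world axes, zero at the start; "wrist_torque": the same for the moment, N m; "gripper_width": opening from 0.0 (shut) to 1.0 (fully open); "gripper_force": force on a finger pad.
Only numpy, scipy, OpenCV 4.12 (cv2) and the standard library are available. Lean on these libraries where they do the work, as an engineer would, in place of code of your own. Each camera call takes 0.05 s, during which the arm holds its last target. There are 200 camera calls.

## Working session

There is one attempt and no reset: what is moved stays moved. The work goes in short steps, Python scripts to look and compute and a tool call to move; the robot and the scene stay as the last step left them, time stands still between calls to the robot, and variables do not carry over. Pictures are saved under pics/ and viewed, at most 10 in all, crops included, and the job is handed in when it is done.

Besides the shell and the picture viewer there is one more tool, called after "Emit:" as name(argument=value, ...), one argument or row to a line, values as JSON. arm_command: Moves the arm, as the interface text tells. Its arguments: {"type":"object","properties":{"rows":{"type":"array"}},"required":["rows"]}

```bash
mkdir -p pics; python3 - <<'E'
from station import bot, imaging
import cv2,json
for n in("top","side"):
    cv2.imwrite(f"pics/{n}0.png",cv2.resize(imaging.grab_frame(n),(800,600),interpolation=cv2.INTER_CUBIC))
    c=imaging.camera_info(n); print(n,{k:(v.tolist() if hasattr(v,'tolist') else v) for k,v in c.items()})
c=imaging.camera_info("wrist");print(c)
s=bot.read_state();print(s)
E
```

```text
top {'fx': 460.8475195286262, 'fy': 460.8475195286262, 'cx': 287.65105818101506, 'cy': 200.6541582203952, 'R': [[0.010487692882749951, -0.9997804258437007, 0.018141344982809872], [-0.996666158645003, -0.011919577344457557, -0.0807124023167641], [0.08091091712377763, -0.017234377729343775, -0.9965723253805875]], 't': [-0.11219551180350909, 0.529890817474309, 1.2391896153660962]}
side {'fx': 522.5597421432269, 'fy': 522.5597421432269, 'cx': 281.36312527915544, 'cy': 213.0531750247652, 'R': [[-0.9370110782397271, -0.34926257427119856, -0.005088562614284102], [-0.244767581069463, 0.6669227353541354, -0.70377759009872], [0.24919685092999838, -0.6582018833771394, -0.7104021468192218]], 't': [0.48123234054309394, 0.2923778719108365, 1.0826571127002784]}
{'fx': 365.72953857299296, 'fy': 365.72953857299296, 'cx': 288.6632792772956, 'cy': 214.19285923190847, 'T_tool_cam': array([[ 4.67872421e-04, -9.66001126e-01, -2.58537436e-01,
         6.47268286e-02],
       [ 9.99999890e-01,  4.44704179e-04,  1.48093183e-04,
         5.76791025e-05],
       [-2.80855034e-05, -2.58537477e-01,  9.66001228e-
[... 232 characters left out ...]
8068326e-05,  1.57077844e+00]), 'joint_vel': array([ 0.00090125, -0.0011542 ,  0.00201325,  0.00179784, -0.00119126,
       -0.00019677]), 'joint_torque': array([-2.81577552e-03, -6.87246609e+01,  4.87802589e+01,  1.22338443e-02,
       -1.85705553e-04, -1.94587983e-05]), 'tool_pos': array([0.16228494, 0.47261138, 0.23088302]), 'orientation': array([[-9.45794858e-01,  3.24764481e-01, -3.44148625e-04],
       [ 3.24764662e-01,  9.45794408e-01, -9.22728410e-04],
       [ 2.58244318e-05, -9.84479097e-04, -9.99999515e-01]]), 'force': array([0.22827022, 0.2654202 , 0.03032282]), 'wrist_torque': array([0.02472382, 0.01808562, 0.00590941]), 'gripper_force': 0.0, 'gripper_width': 0.9964605513746551}
```

View pics/top0.png

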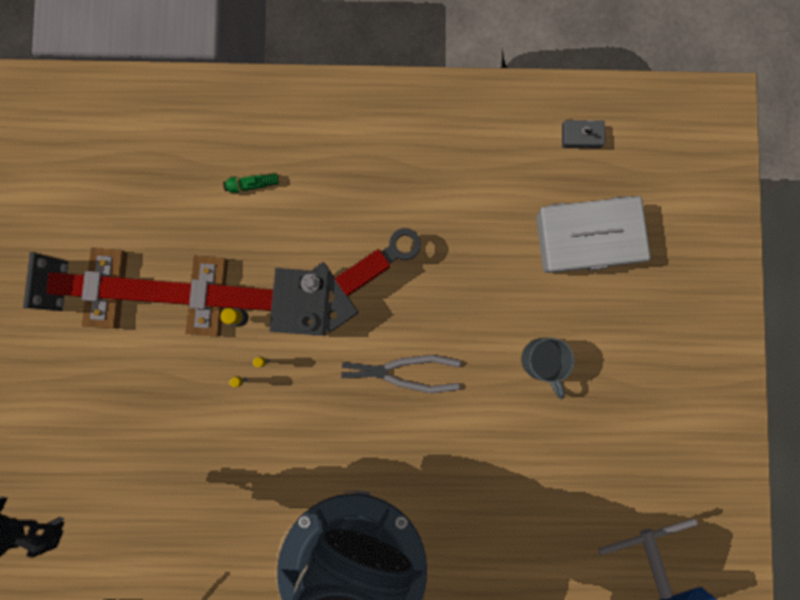

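View pics/side0.png

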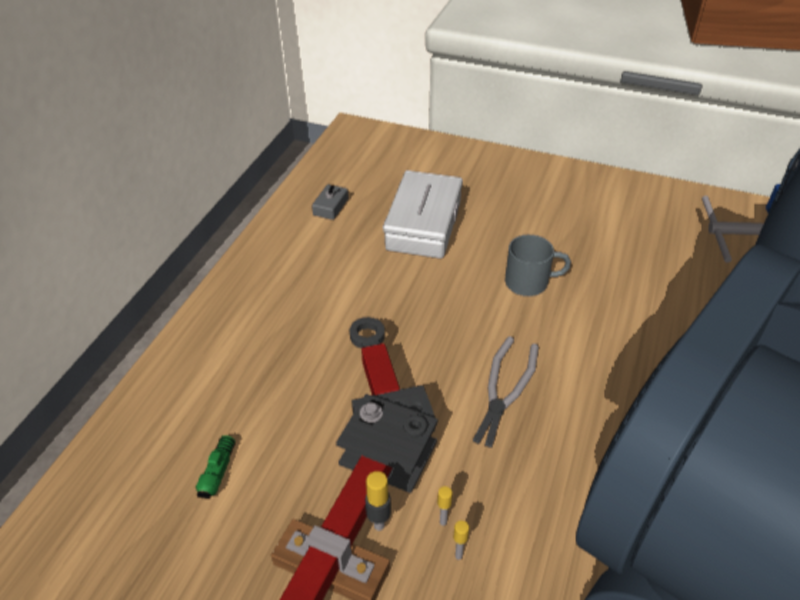

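The top image shows the drawbar with the nose folded open. In the 800x600 view, the boss is at (311,322), the nut at (311,283) and the tow eye at (404,245).

Three things could be taken for the pin: the yellow head in the parking pipe at (230,316), and two smaller pins at (259,362) and (235,382). I choose the first, because it is the largest and stands in the pipe.

```bash
cat > h.py <<'E'
from station import bot, imaging
import cv2,numpy as np
def ray(n,u,v,z,pose=None):
    c=imaging.camera_info(n); d=np.array([(u-c["cx"])/c["fx"],(v-c["cy"])/c["fy"],1])
    if n=="wrist":
        p,Rt=pose; T=c["T_tool_cam"]; o=p+Rt@T[:3,3]; w=Rt@T[:3,:3]@d
    else:
        R=np.array(c["R"]); o=-R.T@np.array(c["t"]); w=R.T@d
    return o+w*(z-o[2])/w[2]
E
python3 - <<'E'
from h import *
k=.7
P={}
for nm,n,u,v,z in [("pin","top",230,316,.135),("boss","top",311,322,.09),("nut","top",311,283,.092),("eye","top",404,245,.05),("tubeend","top",50,283,.07),("tubeE","top",270,299,.07),
 ("pin","side",377,482,.125),("boss","side",416,425,.09),("nut","side",371,411,.088),("eye","side",368,332,.05),("mug","top",547,357,.082),("snipstip","top",345,370,.01)]:
    print(nm,n,ray(n,u*k,v*k,z).round(4))
t=imaging.grab_frame("top")[185:285,135:305]; s=imaging.grab_frame("side")[210:400,200:360]
a=cv2.resize(t,(790,465),interpolation=3)
cv2.imwrite("pics/crop1.png",a)
E
```

```text
pin top [0.4673 0.2082 0.135 ]
boss top [0.4596 0.0742 0.09  ]
nut top [0.5299 0.0755 0.092 ]
eye top [ 0.6074 -0.0919  0.05  ]
tubeend top [0.5261 0.5539 0.07  ]
tubeE top [0.5014 0.1528 0.07  ]
pin side [0.4685 0.212  0.125 ]
boss side [0.4594 0.086  0.09  ]
nut side [0.5303 0.0841 0.088 ]
eye side [ 0.6088 -0.0923  0.05  ]
mug top [ 0.401  -0.3538  0.082 ]
snipstip top [0.3707 0.0179 0.01  ]
```

View pics/crop1.png

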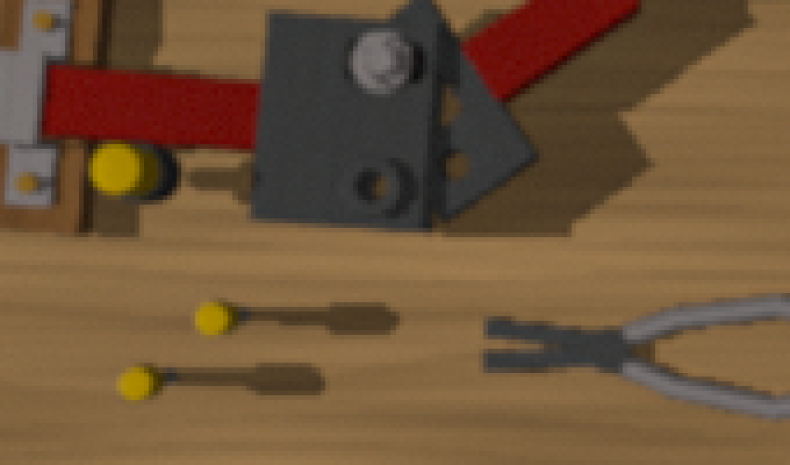

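The crop shows the big yellow head in the pipe at crop (117,168), the boss hole at (377,185) and the nut at (383,62). Position and scale both match the drawbar (yaw about -0.06). I'll move above it now for a wrist look.

Emit:
arm_command(
  rows=[
    {"az": 0.0448,"hand": -1},
    {"az": 0.0448,"hand": -1},
    {"az": 0.0448,"hand": -1},
    {"az": 0.0448,"hand": -1},
    {"az": 0.0448,"hand": -1},
    {"az": 0.0448,"hand": -1},
    {"az": 0.0448,"hand": -1},
  ],
)

```text
invalid input
```

Emit:
arm_command(
  rows=[
    {"dx": -0.079,"dy": 0.042,"hand": -1},
    {"dx": -0.079,"dy": 0.042,"hand": -1},
    {"dx": -0.079,"dy": 0.042,"hand": -1},
    {"dx": -0.079,"dy": 0.042,"hand": -1},
    {"dx": -0.079,"dy": 0.042,"hand": -1},
  ],
)

```text
invalid input
```

Emit:
arm_command(
  rows=[
    {"dx": -0.079,"dy": 0.042,"hand": -1},
    {"dx": -0.079,"dy": 0.042,"hand": -1},
    {"dx": -0.079,"dy": 0.042,"hand": -1},
    {"dx": -0.079,"dy": 0.042,"hand": -1},
    {"dx": -0.079,"dy": 0.042,"hand": -1},
    {"hand": -1},
    {"hand": -1},
  ],
)

```text
invalid input
```

```bash
cat >> h.py <<'E'
def look(name):
    s=bot.read_state(); im=imaging.grab_frame("wrist"); np.savez("pics/"+name,p=s["tool_pos"],R=s["orientation"],im=im)
    cv2.imwrite(f"pics/{name}.png",cv2.resize(im,(800,600),interpolation=3)); print(s["time_s"],s["tool_pos"].round(4),np.arctan2(s["orientation"][1,1],s["orientation"][0,1]).round(3))
def wr(name,u,v,z):
    d=np.load(f"pics/{name}.npz"); return ray("wrist",u*.7,v*.7,z,(d["p"],d["R"])).round(4)
def rel(tx,ty,tz,n=1):
    s=bot.read_state(); print("rows:",((s["orientation"].T@(np.array([tx,ty,tz])-s["tool_pos"]))/.5/n).round(4))
E
python3 -c "
from h import *
look('w1')"
```

```text
0.2 [0.1623 0.4727 0.231 ] 1.24
```

View pics/w1.png

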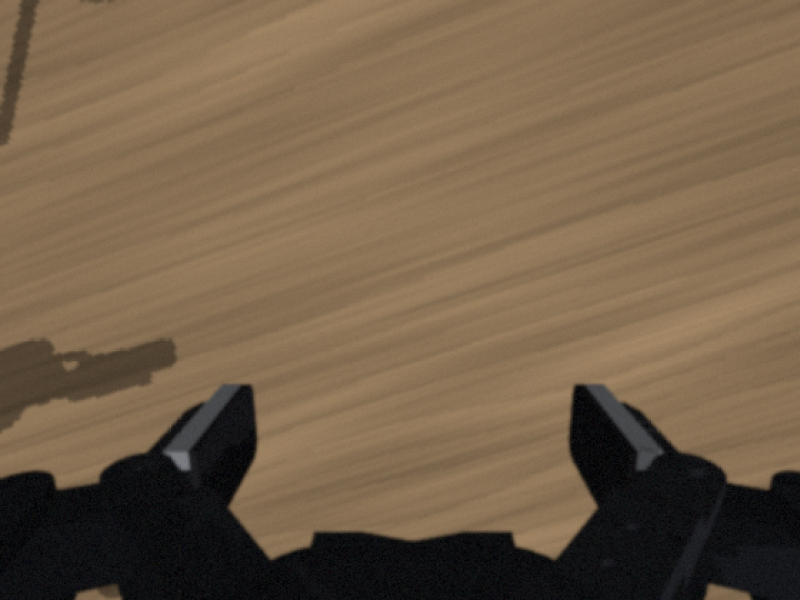

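The picture shows only bare bench and the open fingers, because the move was refused. The rows probably need every key, so I'll send them all.

Emit:
arm_command(
  rows=[
    {"dx": 0,"dy": 0,"dz": 0,"ax": 0,"ay": 0,"az": 0.0448,"hand": -1},
    {"dx": 0,"dy": 0,"dz": 0,"ax": 0,"ay": 0,"az": 0.0448,"hand": -1},
    {"dx": 0,"dy": 0,"dz": 0,"ax": 0,"ay": 0,"az": 0.0448,"hand": -1},
    {"dx": 0,"dy": 0,"dz": 0,"ax": 0,"ay": 0,"az": 0.0448,"hand": -1},
    {"dx": 0,"dy": 0,"dz": 0,"ax": 0,"ay": 0,"az": 0.0448,"hand": -1},
    {"dx": 0,"dy": 0,"dz": 0,"ax": 0,"ay": 0,"az": 0.0448,"hand": -1},
    {"dx": 0,"dy": 0,"dz": 0,"ax": 0,"ay": 0,"az": 0.0448,"hand": -1},
  ],
)

```text
time_s: 0.95
tool_pos: [0.1624, 0.4728, 0.2312]
orientation: [[-0.246, 0.969, -0.0], [0.969, 0.246, -0.0], [-0.0, -0.0, -1.0]]
force: [0.6, -0.6, -0.4]
gripper_width: 0.997
gripper_force: 0.0
```

Emit:
arm_command(
  rows=[
    {"dx": -0.0736,"dy": 0.0318,"dz": 0,"ax": 0,"ay": 0,"az": 0,"hand": -1},
    {"dx": -0.0736,"dy": 0.0318,"dz": 0,"ax": 0,"ay": 0,"az": 0,"hand": -1},
    {"dx": -0.0736,"dy": 0.0318,"dz": 0,"ax": 0,"ay": 0,"az": 0,"hand": -1},
    {"dx": -0.0736,"dy": 0.0318,"dz": 0,"ax": 0,"ay": 0,"az": 0,"hand": -1},
    {"dx": -0.0736,"dy": 0.0318,"dz": 0,"ax": 0,"ay": 0,"az": 0,"hand": -1},
    {"dx": -0.0736,"dy": 0.0318,"dz": 0,"ax": 0,"ay": 0,"az": 0,"hand": -1},
    {"dx": -0.0736,"dy": 0.0318,"dz": 0,"ax": 0,"ay": 0,"az": 0,"hand": -1},
  ],
)

```text
time_s: 1.65
tool_pos: [0.3357, 0.2502, 0.2314]
orientation: [[-0.252, 0.968, 0.0], [0.968, 0.252, 0.0], [0.0, 0.0, -1.0]]
force: [0.5, 1.1, 0.5]
gripper_width: 0.999
gripper_force: 0.0
```

Emit:
arm_command(
  rows=[
    {"dx": -0.0736,"dy": 0.0318,"dz": -0.01,"ax": 0,"ay": 0,"az": 0,"hand": -1},
    {"dx": -0.0736,"dy": 0.0318,"dz": -0.01,"ax": 0,"ay": 0,"az": 0,"hand": -1},
    {"dx": -0.0736,"dy": 0.0318,"dz": 0,"ax": 0,"ay": 0,"az": 0,"hand": -1},
    {"dx": -0.0736,"dy": 0.0318,"dz": 0,"ax": 0,"ay": 0,"az": 0,"hand": -1},
    {"dx": -0.0736,"dy": 0.0318,"dz": 0,"ax": 0,"ay": 0,"az": 0,"hand": -1},
    {"dx": -0.0736,"dy": 0.0318,"dz": 0,"ax": 0,"ay": 0,"az": 0,"hand": -1},
    {"dx": 0,"dy": 0,"dz": 0,"ax": 0,"ay": 0,"az": 0,"hand": -1},
    {"dx": 0,"dy": 0,"dz": 0,"ax": 0,"ay": 0,"az": 0,"hand": -1},
  ],
)

```text
time_s: 2.45
tool_pos: [0.4831, 0.0615, 0.241]
orientation: [[-0.25, 0.968, -0.001], [0.968, 0.25, 0.0], [0.0, -0.001, -1.0]]
force: [0.2, 0.2, -0.6]
gripper_width: 1.0
gripper_force: 0.0
```

```bash
python3 -c "
from h import *
look('w2')"
```

```text
2.45 [0.4831 0.0615 0.241 ] 0.253
```

View pics/w2.png

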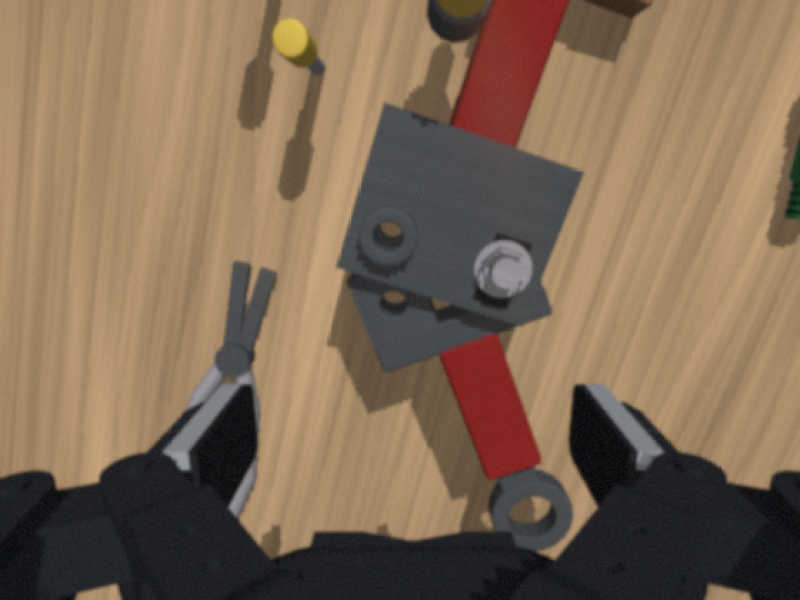

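The wrist view shows the boss at (388,236), the nut at (503,268), and the nose tube from (470,340) to (513,470). The tow eye is at (530,510) and the pin is partly in view at (460,5).

```bash
python3 -c "
from h import *
for n,u,v,z in [('boss',388,236,.09),('hole',390,231,.09),('nut',503,268,.09),('c1',385,104,.08),('c2',582,172,.08),('c3',340,266,.08),('tubeEndL',486,478,.07),('tubeEndR',540,460,.07),('eye',530,510,.055),('tubeT1',567,0,.07),('tubeT2',517,148,.07),('pipe',457,10,.09)]: print(n,wr('w2',u,v,z))
rel(.572,-.046,.13,6)
"
```

```text
boss [0.4634 0.0843 0.09  ]
hole [0.4638 0.0873 0.09  ]
nut [0.5315 0.0831 0.09  ]
c1 [0.4444 0.1526 0.08  ]
c2 [0.5606 0.1455 0.08  ]
c3 [0.44   0.0587 0.08  ]
tubeEndL [ 0.5674 -0.062   0.07  ]
tubeEndR [ 0.5988 -0.0396  0.07  ]
eye [ 0.6108 -0.0882  0.055 ]
tubeT1 [0.5261 0.2292 0.07  ]
tubeT2 [0.523  0.1495 0.07  ]
pipe [0.4699 0.2042 0.09  ]
rows: [-0.0424  0.0198  0.037 ]
```

Emit:
arm_command(
  rows=[
    {"dx": -0.058,"dy": 0.0305,"dz": 0.0555,"ax": 0,"ay": 0,"az": 0,"hand": -1},
    {"dx": -0.058,"dy": 0.0305,"dz": 0.0555,"ax": 0,"ay": 0,"az": 0,"hand": -1},
    {"dx": -0.058,"dy": 0.0305,"dz": 0.0555,"ax": 0,"ay": 0,"az": 0,"hand": -1},
    {"dx": -0.058,"dy": 0.0305,"dz": 0.0555,"ax": 0,"ay": 0,"az": 0,"hand": -1},
    {"dx": 0,"dy": 0,"dz": 0.05,"ax": 0,"ay": 0,"az": 0,"hand": -1},
    {"dx": 0,"dy": 0,"dz": 0.05,"ax": 0,"ay": 0,"az": 0,"hand": -1},
    {"dx": 0,"dy": 0,"dz": 0.05,"ax": 0,"ay": 0,"az": 0,"hand": -1},
    {"dx": 0,"dy": 0,"dz": 0.04,"ax": 0,"ay": 0,"az": 0,"hand": -1},
  ],
)

```text
time_s: 3.3
tool_pos: [0.5704, -0.0334, 0.0341]
orientation: [[-0.254, 0.967, -0.001], [0.967, 0.254, 0.0], [0.0, -0.001, -1.0]]
force: [0.0, -0.3, 0.2]
gripper_width: 1.006
gripper_force: 0.0
```

Emit:
arm_command(
  rows=[
    {"dx": 0.0026,"dy": -0.0204,"dz": 0,"ax": 0,"ay": 0,"az": 0,"hand": -1},
    {"dx": 0.0026,"dy": -0.0204,"dz": 0,"ax": 0,"ay": 0,"az": 0,"hand": -1},
    {"dx": 0.0026,"dy": -0.0204,"dz": 0,"ax": 0,"ay": 0,"az": 0,"hand": -1},
    {"dx": 0.0026,"dy": -0.0204,"dz": 0,"ax": 0,"ay": 0,"az": 0,"hand": -1},
    {"dx": 0.0026,"dy": -0.0204,"dz": 0,"ax": 0,"ay": 0,"az": 0,"hand": -1},
    {"dx": 0.0026,"dy": -0.0204,"dz": 0,"ax": 0,"ay": 0,"az": 0,"hand": -1},
    {"dx": 0.0026,"dy": -0.0204,"dz": 0,"ax": 0,"ay": 0,"az": 0,"hand": -1},
    {"dx": 0.0026,"dy": -0.0204,"dz": 0,"ax": 0,"ay": 0,"az": 0,"hand": -1},
  ],
)

```text
time_s: 4.1
tool_pos: [0.4906, -0.0448, 0.0373]
orientation: [[-0.253, 0.968, 0.005], [0.968, 0.253, 0.001], [-0.0, 0.005, -1.0]]
force: [7.4, 5.7, -1.2]
gripper_width: 1.001
gripper_force: 4.2
```

Emit:
arm_command(
  rows=[
    {"dx": 0,"dy": 0,"dz": 0,"ax": 0,"ay": 0,"az": 0,"hand": -1},
    {"dx": 0,"dy": 0,"dz": 0,"ax": 0,"ay": 0,"az": 0,"hand": -1},
  ],
)

```text
time_s: 4.3
tool_pos: [0.4898, -0.0453, 0.0364]
orientation: [[-0.252, 0.968, 0.001], [0.968, 0.252, -0.0], [-0.001, 0.001, -1.0]]
force: [0.6, -0.2, -0.1]
gripper_width: 1.003
gripper_force: 0.0
```

```bash
python3 -c "
from h import *
cv2.imwrite('pics/t2.png',cv2.resize(imaging.grab_frame('side')[180:330,210:410],(800,600),interpolation=3))
print(bot.read_state()['force'])
"
```

```text
[-0.11948466 -0.52524238  0.72626347]
```

View pics/t2.png

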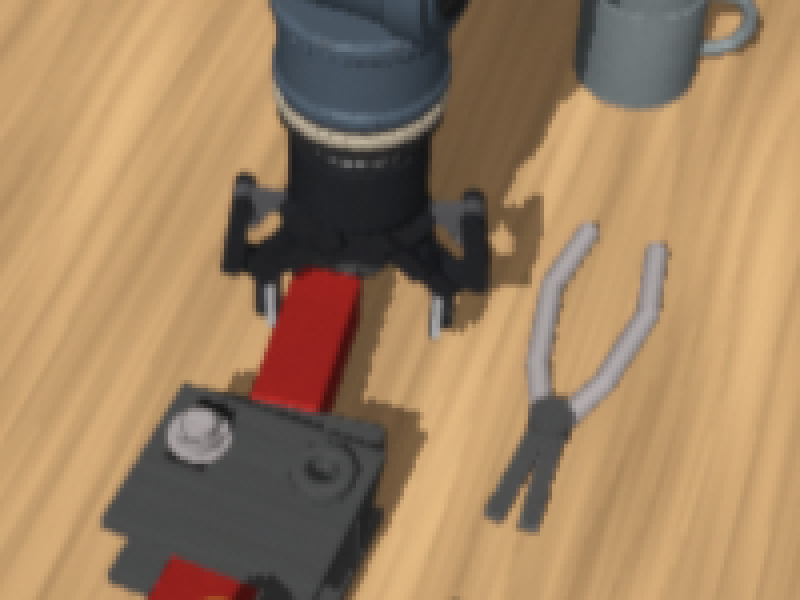

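The nose is now nearly in line with the drawbar, with the tube's left edge running from (252,400) to (300,270) in the crop. Next I lift and go to the pin.

Emit:
arm_command(
  rows=[
    {"dx": 0,"dy": 0.004,"dz": -0.07,"ax": 0,"ay": 0,"az": 0,"hand": -1},
    {"dx": 0,"dy": 0,"dz": -0.08,"ax": 0,"ay": 0,"az": 0,"hand": -1},
    {"dx": 0,"dy": 0,"dz": -0.07,"ax": 0,"ay": 0,"az": 0,"hand": -1},
    {"dx": 0.0766,"dy": 0.0158,"dz": -0.034,"ax": 0,"ay": 0,"az": 0,"hand": -1},
    {"dx": 0.0766,"dy": 0.0158,"dz": -0.034,"ax": 0,"ay": 0,"az": 0,"hand": -1},
    {"dx": 0.0766,"dy": 0.0158,"dz": -0.034,"ax": 0,"ay": 0,"az": 0,"hand": -1},
    {"dx": 0.0766,"dy": 0.0158,"dz": -0.034,"ax": 0,"ay": 0,"az": 0,"hand": -1},
    {"dx": 0.0766,"dy": 0.0158,"dz": -0.034,"ax": 0,"ay": 0,"az": 0,"hand": -1},
  ],
)

```text
time_s: 5.15
tool_pos: [0.4813, 0.152, 0.2314]
orientation: [[-0.252, 0.968, 0.0], [0.968, 0.252, -0.0], [-0.0, 0.0, -1.0]]
force: [1.8, -1.2, -0.5]
gripper_width: 1.0
gripper_force: 0.0
```

Emit:
arm_command(
  rows=[
    {"dx": 0,"dy": 0,"dz": 0,"ax": 0,"ay": 0,"az": 0,"hand": -1},
    {"dx": 0,"dy": 0,"dz": 0,"ax": 0,"ay": 0,"az": 0,"hand": -1},
  ],
)

```text
time_s: 5.35
tool_pos: [0.4816, 0.1511, 0.2305]
orientation: [[-0.254, 0.967, 0.0], [0.967, 0.254, -0.0], [-0.0, 0.0, -1.0]]
force: [-0.7, -0.5, -0.5]
gripper_width: 1.001
gripper_force: 0.0
```

```bash
python3 -c "
from h import *
a=ray('side',210+252/4,180+400/4,.07);b=ray('side',210+300/4,180+270/4,.07);print(a,b,np.arctan2(b[0]-a[0],a[1]-b[1])+.061)
look('w3')
im=np.load('pics/w3.npz')['im']
h=cv2.cvtColor(im,cv2.COLOR_BGR2HSV); m=cv2.inRange(h,(22,150,90),(35,255,255))
n,l,st,c=cv2.connectedComponentsWithStats(m)
for i in range(1,n):
  if st[i,4]>60: print(st[i],c[i])
"
```

```text
[0.51660576 0.04280834 0.07      ] [ 0.52428224 -0.0536156   0.07      ] 0.14044417434657133
5.35 [0.4816 0.1511 0.2305] 0.257
[132  69  14  22  95] [138.25263158  80.12631579]
[ 274   97   42   43 1409] [294.10787793 118.23136977]
[169 134  30  23 528] [183.08901515 144.53030303]
```

View pics/w3.png

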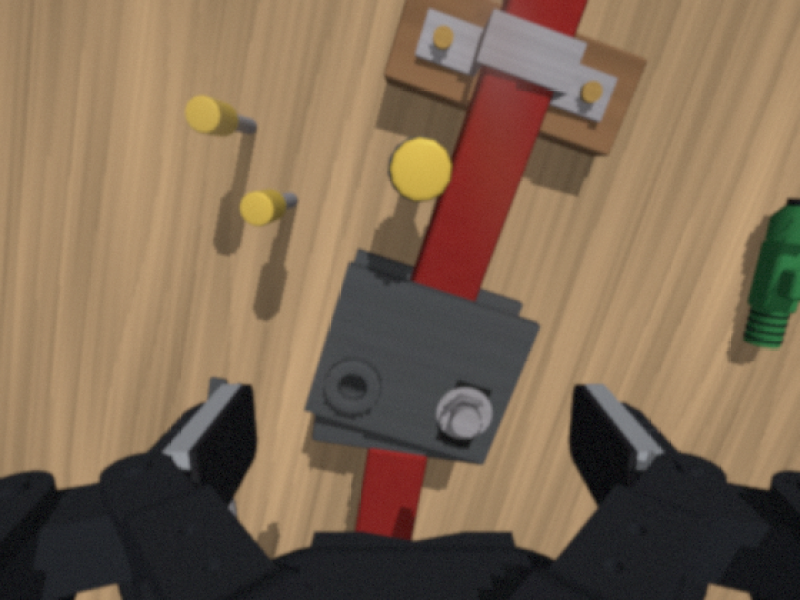

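The pin's handle top is at (421,169), the boss at (352,387) with its hole at (352,385), and the nut at (463,413). The nose angle measures about 0.14.

```bash
python3 -c "
from h import *
print('pin',wr('w3',421,169,.135),wr('w3',391,169,.135),wr('w3',451,169,.135))
for n,u,v,z in [('boss',352,387,.09),('hole',352,385,.09),('nut',463,411,.092),('c1',357,263,.08),('c2',539,325,.08),('c3',306,408,.08),('c4',483,464,.08),('tubeL',368,450,.07),('tubeR',428,458,.07),('tL2',357,535,.07),('tR2',412,541,.07)]: print(n,wr('w3',u,v,z))
"
```

```text
pin [0.4696 0.2139 0.135 ] [0.4568 0.2105 0.135 ] [0.4825 0.2172 0.135 ]
boss [0.4632 0.084  0.09  ]
hole [0.4629 0.0852 0.09  ]
nut [0.5301 0.0866 0.092 ]
c1 [0.4487 0.1545 0.08  ]
c2 [0.5607 0.1457 0.08  ]
c3 [0.439  0.0586 0.08  ]
c4 [0.5553 0.0491 0.08  ]
tubeL [0.4831 0.0344 0.07  ]
tubeR [0.5224 0.0386 0.07  ]
tL2 [ 0.491  -0.0306  0.07  ]
tR2 [ 0.5285 -0.0257  0.07  ]
```

Emit:
arm_command(
  rows=[
    {"dx": 0.0637,"dy": 0.0045,"dz": 0,"ax": 0,"ay": 0,"az": 0,"hand": -1},
    {"dx": 0.0637,"dy": 0.0045,"dz": 0,"ax": 0,"ay": 0,"az": 0,"hand": -1},
    {"dx": 0,"dy": 0,"dz": 0.0534,"ax": 0,"ay": 0,"az": 0,"hand": -1},
    {"dx": 0,"dy": 0,"dz": 0.0534,"ax": 0,"ay": 0,"az": 0,"hand": -1},
    {"dx": 0,"dy": 0,"dz": 0.0534,"ax": 0,"ay": 0,"az": 0,"hand": -1},
    {"dx": 0,"dy": 0,"dz": 0.0534,"ax": 0,"ay": 0,"az": 0,"hand": -1},
    {"dx": 0,"dy": 0,"dz": 0.0534,"ax": 0,"ay": 0,"az": 0,"hand": -1},
    {"dx": 0,"dy": 0,"dz": 0,"ax": 0,"ay": 0,"az": 0,"hand": -1},
  ],
)

```text
time_s: 6.2
tool_pos: [0.4679, 0.211, 0.0936]
orientation: [[-0.25, 0.968, -0.005], [0.968, 0.25, -0.003], [-0.001, -0.006, -1.0]]
force: [-0.2, -0.3, 0.8]
gripper_width: 1.001
gripper_force: 0.0
```

Emit:
arm_command(
  rows=[
    {"dx": 0,"dy": 0,"dz": 0,"ax": 0,"ay": 0,"az": 0,"hand": 1},
    {"dx": 0,"dy": 0,"dz": 0,"ax": 0,"ay": 0,"az": 0,"hand": 1},
    {"dx": 0,"dy": 0,"dz": 0,"ax": 0,"ay": 0,"az": 0,"hand": 1},
    {"dx": 0,"dy": 0,"dz": 0,"ax": 0,"ay": 0,"az": 0,"hand": 1},
    {"dx": 0,"dy": 0,"dz": 0,"ax": 0,"ay": 0,"az": 0,"hand": 1},
    {"dx": 0,"dy": 0,"dz": 0,"ax": 0,"ay": 0,"az": 0,"hand": 1},
  ],
)

```text
time_s: 6.8
tool_pos: [0.4704, 0.2134, 0.0978]
orientation: [[-0.252, 0.968, 0.001], [0.968, 0.252, 0.0], [0.0, 0.001, -1.0]]
force: [-1.1, -2.0, 9.4]
gripper_width: 0.316
gripper_force: 58.4
```

Emit:
arm_command(
  rows=[
    {"dx": 0,"dy": 0,"dz": -0.03,"ax": 0,"ay": 0,"az": 0,"hand": 1},
    {"dx": 0,"dy": 0,"dz": -0.06,"ax": 0,"ay": 0,"az": 0,"hand": 1},
    {"dx": 0,"dy": 0,"dz": -0.06,"ax": 0,"ay": 0,"az": 0,"hand": 1},
    {"dx": 0,"dy": 0,"dz": -0.04,"ax": 0,"ay": 0,"az": 0,"hand": 1},
    {"dx": 0,"dy": 0,"dz": 0,"ax": 0,"ay": 0,"az": 0,"hand": 1},
    {"dx": 0,"dy": 0,"dz": 0,"ax": 0,"ay": 0,"az": 0,"hand": 1},
  ],
)

```text
time_s: 7.4
tool_pos: [0.4699, 0.2132, 0.1917]
orientation: [[-0.252, 0.968, 0.0], [0.968, 0.252, 0.0], [0.0, 0.0, -1.0]]
force: [-0.5, -0.0, -1.8]
gripper_width: 0.313
gripper_force: 59.3
```

Emit:
arm_command(
  rows=[
    {"dx": -0.0618,"dy": -0.0197,"dz": 0,"ax": 0,"ay": 0,"az": 0,"hand": 1},
    {"dx": -0.0618,"dy": -0.0197,"dz": 0,"ax": 0,"ay": 0,"az": 0,"hand": 1},
    {"dx": -0.0618,"dy": -0.0197,"dz": 0,"ax": 0,"ay": 0,"az": 0,"hand": 1},
    {"dx": -0.0618,"dy": -0.0197,"dz": 0,"ax": 0,"ay": 0,"az": 0,"hand": 1},
    {"dx": 0,"dy": 0,"dz": 0,"ax": 0,"ay": 0,"az": 0,"hand": 1},
    {"dx": 0,"dy": 0,"dz": 0,"ax": 0,"ay": 0,"az": 0,"hand": 1},
    {"dx": 0,"dy": 0,"dz": 0,"ax": 0,"ay": 0,"az": 0,"hand": 1},
  ],
)

```text
time_s: 8.1
tool_pos: [0.4626, 0.0841, 0.1911]
orientation: [[-0.252, 0.968, -0.001], [0.968, 0.252, 0.0], [0.0, -0.001, -1.0]]
force: [0.9, 0.5, -2.4]
gripper_width: 0.311
gripper_force: 59.4
```

Emit:
arm_command(
  rows=[
    {"dx": 0,"dy": 0,"dz": 0.02,"ax": 0,"ay": 0,"az": 0,"hand": 1},
    {"dx": 0,"dy": 0,"dz": 0.008,"ax": 0,"ay": 0,"az": 0,"hand": 1},
    {"dx": 0,"dy": 0,"dz": 0.006,"ax": 0,"ay": 0,"az": 0,"hand": 1},
    {"dx": 0,"dy": 0,"dz": 0.006,"ax": 0,"ay": 0,"az": 0,"hand": 1},
    {"dx": 0,"dy": 0,"dz": 0,"ax": 0,"ay": 0,"az": 0,"hand": 1},
  ],
)

```text
time_s: 8.6
tool_pos: [0.4627, 0.0837, 0.1714]
orientation: [[-0.252, 0.968, -0.001], [0.968, 0.252, -0.0], [0.0, -0.001, -1.0]]
force: [-0.1, -0.0, -2.6]
gripper_width: 0.311
gripper_force: 59.4
```

Emit:
arm_command(
  rows=[
    {"dx": 0,"dy": 0,"dz": 0.006,"ax": 0,"ay": 0,"az": 0,"hand": 1},
    {"dx": 0,"dy": 0,"dz": 0.006,"ax": 0,"ay": 0,"az": 0,"hand": 1},
    {"dx": 0,"dy": 0,"dz": 0.006,"ax": 0,"ay": 0,"az": 0,"hand": 1},
    {"dx": 0,"dy": 0,"dz": 0,"ax": 0,"ay": 0,"az": 0,"hand": 1},
  ],
)

```text
time_s: 9.0
tool_pos: [0.4627, 0.0836, 0.1624]
orientation: [[-0.252, 0.968, -0.001], [0.968, 0.252, -0.0], [0.0, -0.001, -1.0]]
force: [-0.3, 0.3, -3.0]
gripper_width: 0.313
gripper_force: 59.4
```

Emit:
arm_command(
  rows=[
    {"dx": 0,"dy": 0,"dz": 0.006,"ax": 0,"ay": 0,"az": 0,"hand": 1},
    {"dx": 0,"dy": 0,"dz": 0.004,"ax": 0,"ay": 0,"az": 0,"hand": 1},
    {"dx": 0,"dy": 0,"dz": 0.004,"ax": 0,"ay": 0,"az": 0,"hand": 1},
    {"dx": 0,"dy": 0,"dz": 0.002,"ax": 0,"ay": 0,"az": 0,"hand": 1},
    {"dx": 0,"dy": 0,"dz": 0,"ax": 0,"ay": 0,"az": 0,"hand": 1},
  ],
)

```text
time_s: 9.5
tool_pos: [0.4628, 0.0836, 0.1547]
orientation: [[-0.252, 0.968, -0.0], [0.968, 0.252, -0.0], [0.0, -0.0, -1.0]]
force: [-0.4, 0.6, -2.5]
gripper_width: 0.314
gripper_force: 59.4
```

Emit:
arm_command(
  rows=[
    {"dx": 0,"dy": 0,"dz": 0.002,"ax": 0,"ay": 0,"az": 0,"hand": 1},
    {"dx": 0,"dy": 0,"dz": 0.002,"ax": 0,"ay": 0,"az": 0,"hand": 1},
    {"dx": 0,"dy": 0,"dz": 0,"ax": 0,"ay": 0,"az": 0,"hand": 1},
  ],
)

```text
time_s: 9.8
tool_pos: [0.4632, 0.0837, 0.1535]
orientation: [[-0.252, 0.968, 0.001], [0.968, 0.252, 0.0], [-0.0, 0.001, -1.0]]
force: [-1.7, -1.5, 10.7]
gripper_width: 0.315
gripper_force: 60.8
```

Emit:
arm_command(
  rows=[
    {"dx": 0,"dy": 0,"dz": 0,"ax": 0,"ay": 0,"az": 0,"hand": -1},
    {"dx": 0,"dy": 0,"dz": 0,"ax": 0,"ay": 0,"az": 0,"hand": -1},
    {"dx": 0,"dy": 0,"dz": 0,"ax": 0,"ay": 0,"az": 0,"hand": -1},
    {"dx": 0,"dy": 0,"dz": 0,"ax": 0,"ay": 0,"az": 0,"hand": -1},
    {"dx": 0,"dy": 0,"dz": 0,"ax": 0,"ay": 0,"az": 0,"hand": -1},
    {"dx": 0,"dy": 0,"dz": -0.06,"ax": 0,"ay": 0,"az": 0,"hand": -1},
    {"dx": 0,"dy": 0,"dz": -0.06,"ax": 0,"ay": 0,"az": 0,"hand": -1},
    {"dx": 0,"dy": 0,"dz": -0.06,"ax": 0,"ay": 0,"az": 0,"hand": -1},
  ],
)

```text
time_s: 10.6
tool_pos: [0.4626, 0.0836, 0.2439]
orientation: [[-0.252, 0.968, -0.0], [0.968, 0.252, -0.0], [-0.0, -0.0, -1.0]]
force: [0.2, -0.4, -0.5]
gripper_width: 1.001
gripper_force: 0.0
```

Emit:
arm_command(
  rows=[
    {"dx": -0.0724,"dy": 0.0029,"dz": 0,"ax": 0,"ay": 0,"az": 0,"hand": -1},
    {"dx": -0.0724,"dy": 0.0029,"dz": 0,"ax": 0,"ay": 0,"az": 0,"hand": -1},
    {"dx": -0.0724,"dy": 0.0029,"dz": 0,"ax": 0,"ay": 0,"az": 0,"hand": -1},
    {"dx": -0.0724,"dy": 0.0029,"dz": 0,"ax": 0,"ay": 0,"az": 0,"hand": -1},
    {"dx": 0,"dy": 0,"dz": 0,"ax": 0,"ay": 0,"az": 0,"hand": -1},
    {"dx": 0,"dy": 0,"dz": 0,"ax": 0,"ay": 0,"az": 0,"hand": -1},
  ],
)

```text
time_s: 11.2
tool_pos: [0.5049, -0.0555, 0.2425]
orientation: [[-0.25, 0.968, -0.001], [0.968, 0.25, 0.0], [0.0, -0.0, -1.0]]
force: [-0.6, 0.9, -0.4]
gripper_width: 0.996
gripper_force: 0.0
```

```bash
python3 -c "
from h import *
look('w4')
cv2.imwrite('pics/s4.png',cv2.resize(imaging.grab_frame('side')[160:360,190:430],(720,600),interpolation=3))"
```

```text
11.2 [ 0.5049 -0.0555  0.2425] 0.253
```

View pics/w4.png

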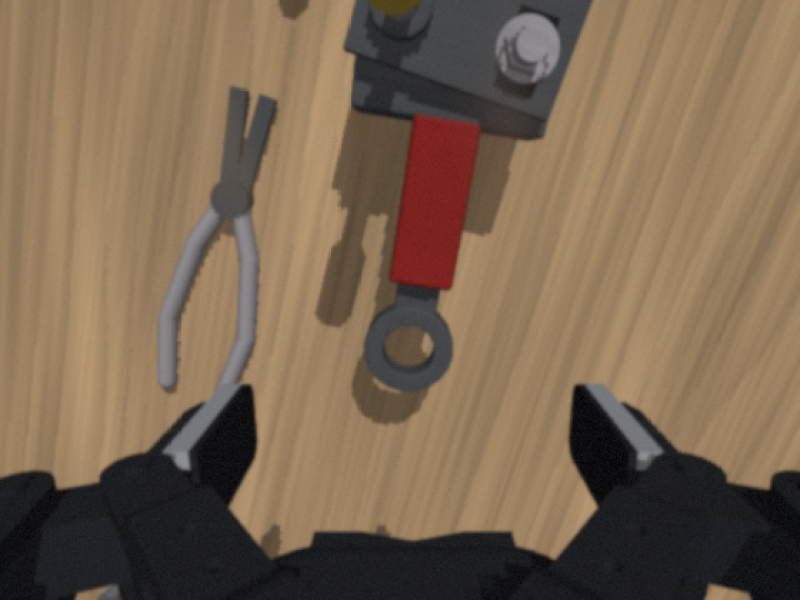

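The pin stands upright in the boss, the tube end is at (391,283)-(452,290), the eye is at (408,347), and the snips lie well clear to the left.

```bash
python3 -c "
from h import *
for n,u,v,z in [('L',391,283,.07),('R',452,290,.07),('L0',416,115,.07),('R0',480,122,.07),('eye',408,347,.055),('nut',530,38,.092)]: print(n,wr('w4',u,v,z))
"
```

```text
L [ 0.4938 -0.0633  0.07  ]
R [ 0.5315 -0.0581  0.07  ]
L0 [0.484  0.0354 0.07  ]
R0 [0.5204 0.041  0.07  ]
eye [ 0.5156 -0.1064  0.055 ]
nut [0.5315 0.0841 0.092 ]
```

Emit:
arm_command(
  rows=[
    {"dx": 0.011,"dy": 0,"dz": 0.06,"ax": 0,"ay": 0,"az": 0,"hand": -1},
    {"dx": 0,"dy": 0,"dz": 0.08,"ax": 0,"ay": 0,"az": 0,"hand": -1},
    {"dx": 0,"dy": 0,"dz": 0.08,"ax": 0,"ay": 0,"az": 0,"hand": -1},
    {"dx": 0,"dy": 0,"dz": 0.08,"ax": 0,"ay": 0,"az": 0,"hand": -1},
    {"dx": 0,"dy": 0,"dz": 0.06,"ax": 0,"ay": 0,"az": 0,"hand": -1},
    {"dx": 0,"dy": 0,"dz": 0.05,"ax": 0,"ay": 0,"az": 0,"hand": -1},
    {"dx": 0,"dy": 0,"dz": 0,"ax": 0,"ay": 0,"az": 0,"hand": -1},
  ],
)

```text
time_s: 12.0
tool_pos: [0.5013, -0.0485, 0.0353]
orientation: [[-0.253, 0.967, -0.005], [0.967, 0.253, 0.001], [0.002, -0.004, -1.0]]
force: [-0.6, -0.3, 0.7]
gripper_width: 0.999
gripper_force: 0.0
```

Emit:
arm_command(
  rows=[
    {"dx": 0.001,"dy": -0.004,"dz": 0,"ax": 0,"ay": 0,"az": 0,"hand": -1},
    {"dx": 0.001,"dy": -0.004,"dz": 0,"ax": 0,"ay": 0,"az": 0,"hand": -1},
    {"dx": 0.001,"dy": -0.004,"dz": 0,"ax": 0,"ay": 0,"az": 0,"hand": -1},
    {"dx": 0.001,"dy": -0.004,"dz": 0,"ax": 0,"ay": 0,"az": 0,"hand": -1},
  ],
)

```text
time_s: 12.4
tool_pos: [0.4958, -0.0498, 0.0387]
orientation: [[-0.252, 0.968, 0.002], [0.968, 0.252, -0.0], [-0.001, 0.001, -1.0]]
force: [-0.0, 0.7, -0.1]
gripper_width: 1.001
gripper_force: 0.0
```

Emit:
arm_command(
  rows=[
    {"dx": 0.001,"dy": -0.003,"dz": 0,"ax": 0,"ay": 0,"az": 0,"hand": -1},
    {"dx": 0.001,"dy": -0.003,"dz": 0,"ax": 0,"ay": 0,"az": 0,"hand": -1},
  ],
)

```text
time_s: 12.6
tool_pos: [0.4922, -0.0496, 0.0381]
orientation: [[-0.252, 0.968, 0.0], [0.968, 0.252, -0.0], [-0.0, 0.0, -1.0]]
force: [-0.4, -0.1, 0.1]
gripper_width: 0.999
gripper_force: 0.0
```

Emit:
arm_command(
  rows=[
    {"dx": 0.001,"dy": -0.003,"dz": 0,"ax": 0,"ay": 0,"az": 0,"hand": -1},
    {"dx": 0.001,"dy": -0.003,"dz": 0,"ax": 0,"ay": 0,"az": 0,"hand": -1},
  ],
)

```text
time_s: 12.8
tool_pos: [0.489, -0.0494, 0.0378]
orientation: [[-0.252, 0.968, 0.0], [0.968, 0.252, -0.0], [-0.0, 0.0, -1.0]]
force: [2.3, -0.3, 0.3]
gripper_width: 1.004
gripper_force: 1.4
```

Emit:
arm_command(
  rows=[
    {"dx": 0.0006,"dy": -0.0024,"dz": 0,"ax": 0,"ay": 0,"az": 0,"hand": -1},
    {"dx": 0.0006,"dy": -0.0024,"dz": 0,"ax": 0,"ay": 0,"az": 0,"hand": -1},
    {"dx": 0.0006,"dy": -0.0024,"dz": 0,"ax": 0,"ay": 0,"az": 0,"hand": -1},
    {"dx": 0.0006,"dy": -0.0024,"dz": 0,"ax": 0,"ay": 0,"az": 0,"hand": -1},
  ],
)

```text
time_s: 13.2
tool_pos: [0.4845, -0.0492, 0.0379]
orientation: [[-0.252, 0.968, 0.001], [0.968, 0.252, 0.0], [0.0, 0.001, -1.0]]
force: [5.4, 2.5, -1.8]
gripper_width: 1.0
gripper_force: 2.7
```

Emit:
arm_command(
  rows=[
    {"dx": 0.0006,"dy": -0.0024,"dz": 0,"ax": 0,"ay": 0,"az": 0,"hand": -1},
    {"dx": 0.0006,"dy": -0.0024,"dz": 0,"ax": 0,"ay": 0,"az": 0,"hand": -1},
    {"dx": 0.0006,"dy": -0.0024,"dz": 0,"ax": 0,"ay": 0,"az": 0,"hand": -1},
    {"dx": 0.0006,"dy": -0.0024,"dz": 0,"ax": 0,"ay": 0,"az": 0,"hand": -1},
  ],
)

```text
time_s: 13.6
tool_pos: [0.4797, -0.0491, 0.038]
orientation: [[-0.252, 0.968, 0.001], [0.968, 0.252, 0.001], [0.0, 0.001, -1.0]]
force: [5.7, 3.4, -1.7]
gripper_width: 0.999
gripper_force: 2.7
```

Emit:
arm_command(
  rows=[
    {"dx": 0.0006,"dy": -0.0024,"dz": 0,"ax": 0,"ay": 0,"az": 0,"hand": -1},
    {"dx": 0.0006,"dy": -0.0024,"dz": 0,"ax": 0,"ay": 0,"az": 0,"hand": -1},
    {"dx": 0.0006,"dy": -0.0024,"dz": 0,"ax": 0,"ay": 0,"az": 0,"hand": -1},
    {"dx": 0.0006,"dy": -0.0024,"dz": 0,"ax": 0,"ay": 0,"az": 0,"hand": -1},
  ],
)

```text
time_s: 14.0
tool_pos: [0.4749, -0.0492, 0.0381]
orientation: [[-0.252, 0.968, 0.001], [0.968, 0.252, 0.001], [0.0, 0.001, -1.0]]
force: [4.8, 3.2, -0.7]
gripper_width: 0.999
gripper_force: 2.4
```

Emit:
arm_command(
  rows=[
    {"dx": 0.0006,"dy": -0.0024,"dz": 0,"ax": 0,"ay": 0,"az": 0,"hand": -1},
    {"dx": 0.0006,"dy": -0.0024,"dz": 0,"ax": 0,"ay": 0,"az": 0,"hand": -1},
    {"dx": 0.0006,"dy": -0.0024,"dz": 0,"ax": 0,"ay": 0,"az": 0,"hand": -1},
    {"dx": 0.0006,"dy": -0.0024,"dz": 0,"ax": 0,"ay": 0,"az": 0,"hand": -1},
  ],
)

```text
time_s: 14.4
tool_pos: [0.4702, -0.0492, 0.0381]
orientation: [[-0.252, 0.968, 0.002], [0.968, 0.252, 0.001], [0.0, 0.002, -1.0]]
force: [9.7, 4.5, -2.5]
gripper_width: 1.004
gripper_force: 4.7
```

```bash
cat >> h.py <<'E'
def yel():
    im=imaging.grab_frame("side"); m=cv2.inRange(cv2.cvtColor(im,cv2.COLOR_BGR2HSV),(22,130,70),(36,255,255))
    n,l,st,c=cv2.connectedComponentsWithStats(m)
    for i in range(1,n):
        if st[i,4]>40: print(st[i],c[i].round(1))
    print(bot.read_state()["force"].round(1))
E
python3 -c "
from h import *
yel()
c=imaging.camera_info('side')
for z in (.1685,.1125):
  q=c['R']@np.array([.463,.084,z])+c['t'];print(z,q[:2]/q[2]*c['fx']+[c['cx'],c['cy']])
"
```

```text
[283 275  14  23 266] [289.3 286. ]
[307 341   9  15 123] [310.9 348. ]
[318 365  10  16 135] [322.3 372.1]
[ 8.5  4.2 -2.7]
0.1685 [290.14907614 272.55271136]
0.1125 [289.96031628 289.70306746]
```

The pin has dropped through the knuckle and hangs near the bottom plate. I'll ease the nose back.

Emit:
arm_command(
  rows=[
    {"dx": -0.0006,"dy": 0.0024,"dz": 0,"ax": 0,"ay": 0,"az": 0,"hand": -1},
    {"dx": -0.0006,"dy": 0.0024,"dz": 0,"ax": 0,"ay": 0,"az": 0,"hand": -1},
    {"dx": -0.0006,"dy": 0.0024,"dz": 0,"ax": 0,"ay": 0,"az": 0,"hand": -1},
    {"dx": 0,"dy": 0,"dz": 0,"ax": 0,"ay": 0,"az": 0,"hand": -1},
  ],
)

```text
time_s: 14.85
tool_pos: [0.4729, -0.0495, 0.0377]
orientation: [[-0.252, 0.968, -0.0], [0.968, 0.252, -0.0], [0.0, -0.0, -1.0]]
force: [0.7, -0.4, -0.2]
gripper_width: 0.998
gripper_force: 0.0
```

```bash
python3 -c "
from h import *
yel()"
```

```text
[283 275  14  23 265] [289.3 286. ]
[307 341   9  15 123] [310.9 348. ]
[318 365  10  16 135] [322.3 372.1]
[ 0.1 -0.1  0.4]
```

Emit:
arm_command(
  rows=[
    {"dx": -0.003,"dy": 0.0135,"dz": 0,"ax": 0,"ay": 0,"az": 0,"hand": -1},
    {"dx": -0.003,"dy": 0.0135,"dz": 0,"ax": 0,"ay": 0,"az": 0,"hand": -1},
    {"dx": -0.003,"dy": 0.0135,"dz": 0,"ax": 0,"ay": 0,"az": 0,"hand": -1},
    {"dx": -0.003,"dy": 0.0135,"dz": 0,"ax": 0,"ay": 0,"az": 0,"hand": -1},
    {"dx": -0.003,"dy": 0.0135,"dz": 0,"ax": 0,"ay": 0,"az": 0,"hand": -1},
    {"dx": 0,"dy": 0,"dz": 0,"ax": 0,"ay": 0,"az": 0,"hand": -1},
  ],
)

```text
time_s: 15.5
tool_pos: [0.5085, -0.0482, 0.0377]
orientation: [[-0.252, 0.968, 0.0], [0.968, 0.252, -0.0], [-0.0, 0.0, -1.0]]
force: [-0.6, -0.6, -0.2]
gripper_width: 1.001
gripper_force: 0.0
```

Emit:
arm_command(
  rows=[
    {"dx": -0.0006,"dy": 0.0024,"dz": 0,"ax": 0,"ay": 0,"az": 0,"hand": -1},
    {"dx": -0.0006,"dy": 0.0024,"dz": 0,"ax": 0,"ay": 0,"az": 0,"hand": -1},
  ],
)

```text
time_s: 15.7
tool_pos: [0.5098, -0.0482, 0.0377]
orientation: [[-0.252, 0.968, -0.0], [0.968, 0.252, 0.0], [0.0, -0.0, -1.0]]
force: [-0.0, -0.1, 0.0]
gripper_width: 0.997
gripper_force: 0.0
```

Emit:
arm_command(
  rows=[
    {"dx": -0.0006,"dy": 0.0024,"dz": 0,"ax": 0,"ay": 0,"az": 0,"hand": -1},
    {"dx": -0.0006,"dy": 0.0024,"dz": 0,"ax": 0,"ay": 0,"az": 0,"hand": -1},
  ],
)

```text
time_s: 15.9
tool_pos: [0.5116, -0.0486, 0.0376]
orientation: [[-0.252, 0.968, -0.002], [0.968, 0.252, -0.001], [-0.0, -0.002, -1.0]]
force: [-7.5, -6.5, 3.4]
gripper_width: 0.999
gripper_force: 3.9
```

Emit:
arm_command(
  rows=[
    {"dx": -0.0006,"dy": 0.0024,"dz": 0,"ax": 0,"ay": 0,"az": 0,"hand": -1},
    {"dx": -0.0006,"dy": 0.0024,"dz": 0,"ax": 0,"ay": 0,"az": 0,"hand": -1},
  ],
)

```text
time_s: 16.1
tool_pos: [0.5138, -0.049, 0.0376]
orientation: [[-0.252, 0.968, -0.002], [0.968, 0.252, -0.002], [-0.001, -0.003, -1.0]]
force: [-7.6, -8.4, 2.5]
gripper_width: 0.999
gripper_force: 4.9
```

```bash
python3 -c "
from h import *
yel()"
```

```text
[283 274  14  23 270] [289.6 285.2]
[307 341   9  15 123] [310.9 347.9]
[318 365  10  16 135] [322.3 372.1]
[-7.2 -7.3  1.5]
```

Emit:
arm_command(
  rows=[
    {"dx": 0.006,"dy": -0.024,"dz": 0,"ax": 0,"ay": 0,"az": 0,"hand": -1},
    {"dx": 0,"dy": 0,"dz": -0.04,"ax": 0,"ay": 0,"az": 0,"hand": -1},
    {"dx": 0,"dy": 0,"dz": -0.08,"ax": 0,"ay": 0,"az": 0,"hand": -1},
    {"dx": 0,"dy": 0,"dz": -0.09,"ax": 0,"ay": 0,"az": 0,"hand": -1},
    {"dx": 0,"dy": 0,"dz": -0.09,"ax": 0,"ay": 0,"az": 0,"hand": -1},
    {"dx": 0,"dy": 0,"dz": -0.09,"ax": 0,"ay": 0,"az": 0,"hand": -1},
    {"dx": 0,"dy": 0,"dz": 0,"ax": 0,"ay": 0,"az": 0,"hand": -1},
    {"dx": 0,"dy": 0,"dz": 0,"ax": 0,"ay": 0,"az": 0,"hand": -1},
  ],
)

```text
time_s: 16.95
tool_pos: [0.5032, -0.0484, 0.2336]
orientation: [[-0.252, 0.968, 0.002], [0.968, 0.252, -0.0], [-0.001, 0.002, -1.0]]
force: [0.6, -0.3, -1.3]
gripper_width: 1.0
gripper_force: 0.0
```

```bash
python3 -c "
from h import *
yel(); rel(.4627,.0836,.235,4)"
```

```text
[284 274  14  23 267] [290.3 285.1]
[307 341   9  15 122] [310.9 348. ]
[318 365  10  16 133] [322.3 372.1]
[-0.   0.1 -1.6]
rows: [ 0.0688 -0.0027 -0.0013]
```

Emit:
arm_command(
  rows=[
    {"dx": 0.0688,"dy": -0.0027,"dz": 0,"ax": 0,"ay": 0,"az": 0,"hand": -1},
    {"dx": 0.0688,"dy": -0.0027,"dz": 0,"ax": 0,"ay": 0,"az": 0,"hand": -1},
    {"dx": 0.0688,"dy": -0.0027,"dz": 0,"ax": 0,"ay": 0,"az": 0,"hand": -1},
    {"dx": 0.0688,"dy": -0.0027,"dz": 0,"ax": 0,"ay": 0,"az": 0,"hand": -1},
    {"dx": 0,"dy": 0,"dz": 0,"ax": 0,"ay": 0,"az": 0,"hand": -1},
    {"dx": 0,"dy": 0,"dz": 0,"ax": 0,"ay": 0,"az": 0,"hand": -1},
  ],
)

```text
time_s: 17.6
tool_pos: [0.462, 0.0838, 0.2318]
orientation: [[-0.254, 0.967, -0.002], [0.967, 0.254, -0.001], [-0.0, -0.002, -1.0]]
force: [0.3, -0.4, -0.5]
gripper_width: 1.001
gripper_force: 0.0
```

Emit:
arm_command(
  rows=[
    {"dx": 0,"dy": 0,"dz": 0.058,"ax": 0,"ay": 0,"az": 0,"hand": -1},
    {"dx": 0,"dy": 0,"dz": 0.058,"ax": 0,"ay": 0,"az": 0,"hand": -1},
    {"dx": 0,"dy": 0,"dz": 0.058,"ax": 0,"ay": 0,"az": 0,"hand": -1},
    {"dx": 0,"dy": 0,"dz": 0.052,"ax": 0,"ay": 0,"az": 0,"hand": -1},
    {"dx": 0,"dy": 0,"dz": 0,"ax": 0,"ay": 0,"az": 0,"hand": -1},
    {"dx": 0,"dy": 0,"dz": 0,"ax": 0,"ay": 0,"az": 0,"hand": -1},
  ],
)

```text
time_s: 18.2
tool_pos: [0.4626, 0.0827, 0.12]
orientation: [[-0.251, 0.968, -0.001], [0.968, 0.251, -0.0], [-0.0, -0.001, -1.0]]
force: [0.6, 0.2, 0.7]
gripper_width: 0.999
gripper_force: 0.0
```

Emit:
arm_command(
  rows=[
    {"dx": 0,"dy": 0,"dz": 0,"ax": 0,"ay": 0,"az": 0,"hand": 1},
    {"dx": 0,"dy": 0,"dz": 0,"ax": 0,"ay": 0,"az": 0,"hand": 1},
    {"dx": 0,"dy": 0,"dz": 0,"ax": 0,"ay": 0,"az": 0,"hand": 1},
    {"dx": 0,"dy": 0,"dz": 0,"ax": 0,"ay": 0,"az": 0,"hand": 1},
    {"dx": 0,"dy": 0,"dz": 0,"ax": 0,"ay": 0,"az": 0,"hand": 1},
    {"dx": 0,"dy": 0,"dz": 0,"ax": 0,"ay": 0,"az": 0,"hand": 1},
  ],
)

```text
time_s: 18.8
tool_pos: [0.4628, 0.0836, 0.1199]
orientation: [[-0.252, 0.968, 0.0], [0.968, 0.252, 0.0], [0.0, 0.0, -1.0]]
force: [-0.5, 1.4, -1.3]
gripper_width: 0.311
gripper_force: 59.0
```

Gripped cleanly. I'll press down gently.

Emit:
arm_command(
  rows=[
    {"dx": 0,"dy": 0,"dz": 0.004,"ax": 0,"ay": 0,"az": 0,"hand": 1},
    {"dx": 0,"dy": 0,"dz": 0,"ax": 0,"ay": 0,"az": 0,"hand": 1},
  ],
)

```text
time_s: 19.0
tool_pos: [0.4627, 0.0836, 0.1176]
orientation: [[-0.252, 0.968, 0.0], [0.968, 0.252, 0.0], [0.0, 0.0, -1.0]]
force: [1.0, 2.5, -1.6]
gripper_width: 0.302
gripper_force: 59.0
```

Emit:
arm_command(
  rows=[
    {"dx": 0,"dy": 0,"dz": 0.003,"ax": 0,"ay": 0,"az": 0,"hand": 1},
    {"dx": 0,"dy": 0,"dz": 0,"ax": 0,"ay": 0,"az": 0,"hand": 1},
  ],
)

```text
time_s: 19.2
tool_pos: [0.4627, 0.0836, 0.1162]
orientation: [[-0.252, 0.968, 0.0], [0.968, 0.252, 0.0], [0.0, 0.0, -1.0]]
force: [1.6, 2.1, -2.2]
gripper_width: 0.31
gripper_force: 59.1
```

Emit:
arm_command(
  rows=[
    {"dx": 0,"dy": 0,"dz": 0.005,"ax": 0,"ay": 0,"az": 0,"hand": 1},
    {"dx": 0,"dy": 0,"dz": 0.005,"ax": 0,"ay": 0,"az": 0,"hand": 1},
    {"dx": 0,"dy": 0,"dz": 0,"ax": 0,"ay": 0,"az": 0,"hand": 1},
  ],
)

```text
time_s: 19.5
tool_pos: [0.4627, 0.0838, 0.111]
orientation: [[-0.252, 0.968, -0.0], [0.968, 0.252, 0.001], [0.001, 0.0, -1.0]]
force: [0.6, 5.4, -2.5]
gripper_width: 0.309
gripper_force: 59.1
```

```bash
python3 -c "
from h import *
yel()"
```

```text
[284 277  14  23 271] [290.2 288. ]
[307 341   9  15 124] [311. 348.]
[318 365  10  16 135] [322.3 372.1]
[ 1.3  5.9 -2.2]
```

Emit:
arm_command(
  rows=[
    {"dx": 0,"dy": 0,"dz": 0.004,"ax": 0,"ay": 0,"az": 0,"hand": 1},
    {"dx": 0,"dy": 0,"dz": 0.004,"ax": 0,"ay": 0,"az": 0,"hand": 1},
    {"dx": 0,"dy": 0,"dz": 0,"ax": 0,"ay": 0,"az": 0,"hand": 1},
  ],
)

```text
time_s: 19.85
tool_pos: [0.4627, 0.084, 0.1075]
orientation: [[-0.252, 0.968, 0.0], [0.968, 0.252, 0.001], [0.001, 0.001, -1.0]]
force: [-1.0, 6.3, 6.4]
gripper_width: 0.312
gripper_force: 60.3
```

Emit:
arm_command(
  rows=[
    {"dx": 0,"dy": 0,"dz": 0.002,"ax": 0,"ay": 0,"az": 0,"hand": 1},
    {"dx": 0,"dy": 0,"dz": 0.002,"ax": 0,"ay": 0,"az": 0,"hand": 1},
    {"dx": 0,"dy": 0,"dz": 0,"ax": 0,"ay": 0,"az": 0,"hand": 1},
  ],
)

```text
time_s: 20.15
tool_pos: [0.4629, 0.0841, 0.1072]
orientation: [[-0.252, 0.968, 0.002], [0.968, 0.252, 0.001], [0.001, 0.002, -1.0]]
force: [-15.2, 4.9, 41.9]
gripper_width: 0.308
gripper_force: 64.4
```

Emit:
arm_command(
  rows=[
    {"dx": 0,"dy": 0,"dz": -0.005,"ax": 0,"ay": 0,"az": 0,"hand": 1},
    {"dx": 0,"dy": 0,"dz": 0,"ax": 0,"ay": 0,"az": 0,"hand": 1},
  ],
)

```text
time_s: 20.35
tool_pos: [0.4626, 0.0839, 0.1081]
orientation: [[-0.252, 0.968, 0.0], [0.968, 0.252, 0.001], [0.001, 0.0, -1.0]]
force: [-2.1, 6.5, 8.0]
gripper_width: 0.308
gripper_force: 61.5
```

Emit:
arm_command(
  rows=[
    {"dx": 0,"dy": 0,"dz": 0,"ax": 0,"ay": 0,"az": 0,"hand": -1},
    {"dx": 0,"dy": 0,"dz": 0,"ax": 0,"ay": 0,"az": 0,"hand": -1},
    {"dx": 0,"dy": 0,"dz": 0,"ax": 0,"ay": 0,"az": 0,"hand": -1},
    {"dx": 0,"dy": 0,"dz": 0,"ax": 0,"ay": 0,"az": 0,"hand": -1},
    {"dx": 0,"dy": 0,"dz": -0.05,"ax": 0,"ay": 0,"az": 0,"hand": -1},
    {"dx": 0,"dy": 0,"dz": -0.05,"ax": 0,"ay": 0,"az": 0,"hand": -1},
    {"dx": 0,"dy": 0,"dz": -0.05,"ax": 0,"ay": 0,"az": 0,"hand": -1},
    {"dx": 0,"dy": 0,"dz": 0,"ax": 0,"ay": 0,"az": 0,"hand": -1},
  ],
)

```text
time_s: 21.15
tool_pos: [0.4642, 0.0837, 0.1856]
orientation: [[-0.252, 0.968, 0.004], [0.968, 0.252, 0.001], [-0.0, 0.004, -1.0]]
force: [0.8, 0.1, 0.1]
gripper_width: 1.006
gripper_force: 0.0
```

```bash
python3 -c "
from h import *
yel()
im=imaging.grab_frame('side')
cv2.imwrite('pics/s5.png',cv2.resize(im[245:335,250:370],(800,600),interpolation=3))"
```

```text
[284 279  14  23 268] [290.2 290.1]
[307 341   9  15 122] [310.9 348. ]
[318 365  10  16 135] [322.3 372.1]
[ 0.4 -0.7 -0.2]
```

View pics/s5.png

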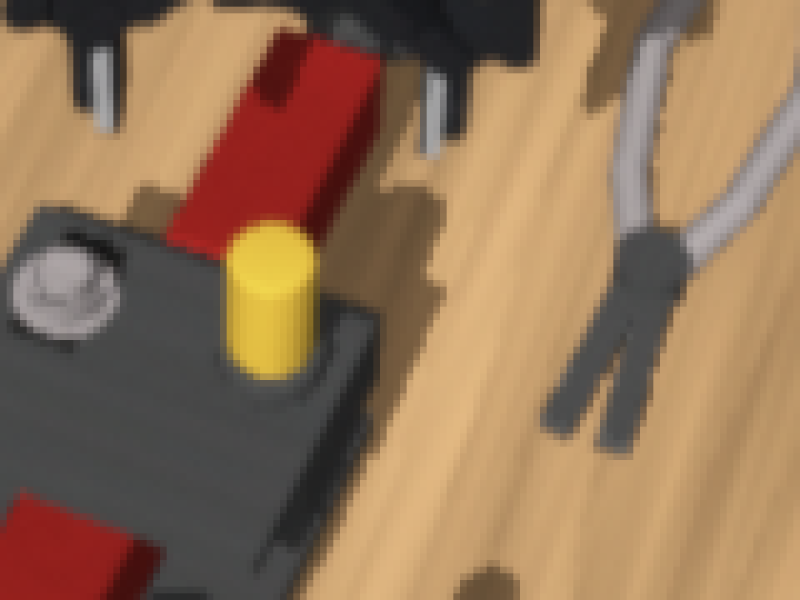

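The handle sits on the boss with no visible gap. I'll confirm its height by pressing lightly on its top (expected 135 mm) with the fingers shut.

Emit:
arm_command(
  rows=[
    {"dx": 0,"dy": 0,"dz": 0,"ax": 0,"ay": 0,"az": 0,"hand": 1},
    {"dx": 0,"dy": 0,"dz": 0,"ax": 0,"ay": 0,"az": 0,"hand": 1},
    {"dx": 0,"dy": 0,"dz": 0,"ax": 0,"ay": 0,"az": 0,"hand": 1},
    {"dx": 0,"dy": 0,"dz": 0,"ax": 0,"ay": 0,"az": 0,"hand": 1},
    {"dx": 0,"dy": 0,"dz": 0,"ax": 0,"ay": 0,"az": 0,"hand": 1},
    {"dx": 0,"dy": 0,"dz": 0,"ax": 0,"ay": 0,"az": 0,"hand": 1},
    {"dx": 0,"dy": 0,"dz": 0,"ax": 0,"ay": 0,"az": 0,"hand": 1},
  ],
)

```text
time_s: 21.95
tool_pos: [0.4627, 0.0835, 0.1828]
orientation: [[-0.252, 0.968, 0.0], [0.968, 0.252, 0.0], [0.0, 0.0, -1.0]]
force: [-0.1, 0.1, -0.3]
gripper_width: -0.004
gripper_force: 0.0
```

Emit:
arm_command(
  rows=[
    {"dx": 0,"dy": 0,"dz": 0.04,"ax": 0,"ay": 0,"az": 0,"hand": 1},
    {"dx": 0,"dy": 0,"dz": 0.03,"ax": 0,"ay": 0,"az": 0,"hand": 1},
    {"dx": 0,"dy": 0,"dz": 0.012,"ax": 0,"ay": 0,"az": 0,"hand": 1},
    {"dx": 0,"dy": 0,"dz": 0,"ax": 0,"ay": 0,"az": 0,"hand": 1},
    {"dx": 0,"dy": 0,"dz": 0,"ax": 0,"ay": 0,"az": 0,"hand": 1},
  ],
)

```text
time_s: 22.45
tool_pos: [0.4629, 0.0835, 0.1424]
orientation: [[-0.252, 0.968, 0.0], [0.968, 0.252, 0.0], [-0.0, 0.0, -1.0]]
force: [0.6, -0.9, -0.3]
gripper_width: -0.002
gripper_force: 0.0
```

Emit:
arm_command(
  rows=[
    {"dx": 0,"dy": 0,"dz": 0.004,"ax": 0,"ay": 0,"az": 0,"hand": 1},
    {"dx": 0,"dy": 0,"dz": 0.004,"ax": 0,"ay": 0,"az": 0,"hand": 1},
    {"dx": 0,"dy": 0,"dz": 0.004,"ax": 0,"ay": 0,"az": 0,"hand": 1},
    {"dx": 0,"dy": 0,"dz": 0,"ax": 0,"ay": 0,"az": 0,"hand": 1},
  ],
)

```text
time_s: 22.85
tool_pos: [0.4626, 0.0835, 0.1356]
orientation: [[-0.252, 0.968, -0.0], [0.968, 0.252, -0.0], [0.0, -0.0, -1.0]]
force: [0.3, -0.1, 0.9]
gripper_width: -0.0
gripper_force: 0.0
```

Emit:
arm_command(
  rows=[
    {"dx": 0,"dy": 0,"dz": 0.002,"ax": 0,"ay": 0,"az": 0,"hand": 1},
    {"dx": 0,"dy": 0,"dz": 0,"ax": 0,"ay": 0,"az": 0,"hand": 1},
  ],
)

```text
time_s: 23.05
tool_pos: [0.4628, 0.0835, 0.135]
orientation: [[-0.252, 0.968, 0.0], [0.968, 0.252, 0.0], [-0.0, 0.0, -1.0]]
force: [-1.2, -0.1, 3.5]
gripper_width: 0.002
gripper_force: 1.5
```

Contact at 0.135 m, exactly as expected, so the pin is home. I'll press a little, back off and hand in.

Emit:
arm_command(
  rows=[
    {"dx": 0,"dy": 0,"dz": 0.002,"ax": 0,"ay": 0,"az": 0,"hand": 1},
    {"dx": 0,"dy": 0,"dz": 0,"ax": 0,"ay": 0,"az": 0,"hand": 1},
  ],
)

```text
time_s: 23.25
tool_pos: [0.4632, 0.0836, 0.135]
orientation: [[-0.252, 0.968, 0.002], [0.968, 0.252, 0.0], [-0.0, 0.002, -1.0]]
force: [-5.1, -0.7, 19.5]
gripper_width: 0.001
gripper_force: 9.7
```

Emit:
arm_command(
  rows=[
    {"dx": 0,"dy": 0,"dz": -0.04,"ax": 0,"ay": 0,"az": 0,"hand": 1},
    {"dx": 0,"dy": 0,"dz": -0.08,"ax": 0,"ay": 0,"az": 0,"hand": 1},
    {"dx": 0,"dy": 0,"dz": -0.08,"ax": 0,"ay": 0,"az": 0,"hand": 1},
    {"dx": 0,"dy": 0,"dz": 0,"ax": 0,"ay": 0,"az": 0,"hand": 1},
    {"dx": 0,"dy": 0,"dz": 0,"ax": 0,"ay": 0,"az": 0,"hand": 1},
  ],
)

```text
time_s: 23.75
tool_pos: [0.4632, 0.0836, 0.2343]
orientation: [[-0.252, 0.968, 0.002], [0.968, 0.252, 0.0], [-0.0, 0.002, -1.0]]
force: [-0.6, -0.3, -0.8]
gripper_width: 0.0
gripper_force: 0.0
```

```bash
python3 -c "
from h import *
yel()
from station import sign_off
print(sign_off())"
```

```text
[284 279  14  23 267] [290.2 290.1]
[307 341   9  15 122] [310.9 348. ]
[318 365  10  16 133] [322.3 372.1]
[-0.4 -0.2 -0. ]
the job is handed in; nothing more can be done
None
```

The nose is swung back into line and locked, with the pin's handle home on the boss (its top felt at 135 mm, as expected) and the arm clear; I handed the job in at about 24 s, and no verdict came back.

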